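# Size a turned peg in the hole gauge

### The arm

A 6-joint arm with a two-finger parallel gripper is mounted at the origin on the work surface. World frame = base frame: x ahead of the robot, y to its left, z up, the work surface at z = 0. Lengths are in mm, angles in rad, forces in N, time in s.
With the tool pointing down it reaches from about 275 to 850 mm from the base axis. Payload 19 kg.
Tool frame: the origin (TCP) lies on the centre line of the jaws, within the pads' length; the fingertips stand 8 mm ahead of it and the grasp point (between the pads) lies 11 mm behind it (bot.tip_extent is the distance from the TCP to the fingertips, in mm); z points along the fingers, y is the line along which they close (so a half turn about z gives the same grasp; the last joint's range is limited). The gripper opens to 85 mm and grips with 20 to 120 N. Pads are 22 mm wide; open, the fingers measure 114 mm over their backs; the gripper's body (76 mm by 85 mm) begins 54 mm behind the grasp point. The pads swing forward as they close: fully open they stand 13 mm farther back than shut.
Start: joints at [-1.336, 0.15, 1.437, -0, 1.554, -0.134], TCP at [207.258, -536.316, 239.267] pointing down, gripper open.
Joint ranges: [-2.8, 2.8], [-0.68, 2.1], [0.12, 2.68], [-1.39, 4.53], [0.16, 2.79], [-2.81, 2.81]. Speed limits (rad/s): [1.89, 1.89, 2.22, 3.01, 3.01, 3.01].

### API

Orientations are given as a unit quaternion [x, y, z, w].
In Python, from bench import bot, effector, monitor, optics gives the robot as it stands. The module is installed in compiled form; this text tells all that it offers. Calls block until the motion is done:
- bot.reach(position, orientation): joint-space move of the TCP to a pose.
- bot.move_linear(position, rot=None, v=150, f_stop=None): straight line of the TCP; rot=None keeps the orientation; v is the mean speed in mm/s. With f_stop (N) it stops when the force on the tool has changed by that much, and returns True; else False.
- bot.goto_joints(angles): joint-space move.
- effector.move_gripper(opening): finger opening in mm; the grip force is fixed at half the most; returns when the fingers have stopped.
- bot.pause(seconds).
- bot.solve_ik(position, orientation): joint angles nearest the present ones, or None.
- monitor.get_state(): the state.
- optics.get_image(name): name is "side" or "top" or "wrist"; returns (picture, depth): 384x512x3 uint8, red, green, blue; 384x512 float32, mm along the optical axis (not along the pixel's ray), 0 where there is no reading.
- optics.camera_model(name): a dict with "mtx" (3x3 intrinsics, pixels), "distortion" ([k1, k2, p1, p2, k3] as OpenCV has them; the pictures are not rectified), "xyz" and "orientation" of the camera in the world; the wrist camera has in their place "mount" (4x4, takes a point from camera to tool coordinates, whose origin is the TCP and whose axes are the flange's). Camera axes: x right, y up, looking along -z (the intrinsics and any distortion apply to the point x, -y, -z); pixel columns grow to the right and rows downward; lengths in mm; the calibration is good to about 2 mm. A picture is of the moment at which its call begins: read the wrist's pose just before it. camera_model takes no time and is no camera call.
A pose or a line that the arm cannot do raises bot.Unreachable and nothing moves.
- bot.sign_off(): hands the job in; it is judged then, once.
The state is a dict: "clock": time; "joints": joint angles; "qd": joint speeds; "joint_torque": joint torques, N m; "tool_pos": TCP position; "tool_rot": TCP orientation; "wrist_force": force on the tool from outside, world axes, zero at the start; "moment": the same for the moment, N m; "opening": finger opening in mm; "grasp_force": force on a finger pad.
Only numpy, scipy, OpenCV 4.12 (cv2) and the standard library are available. Lean on these libraries where they do the work, as an engineer would, in place of code of your own. Each camera call takes 0.05 s, during which the arm holds its last target. There are 200 camera calls.

### The job

Find the narrowest hole of the gauge plate that takes the peg waiting in the single-socket stand: step it down the holes from wider to narrower, pushing its tip right out beneath the plate where it passes, until a hole stops its tapered nose; press it lightly into that one to feel that it is stopped, never forcing it. Then put the peg back into the last hole it passed, lower it gently until its head rests on the plate, and let go. Leave the other two pegs, the bottle and the jar where they are.

Things in the scene. Friction and masses are not known exactly. Their poses are not given: they have to be found in the camera images.
- gauge: level steel plate 60 x 200 mm, 12 mm thick, top 75 mm above the table, on rubber pads on two fixed wooden feet under its ends; yields straight down, 1 mm per 2.5 N, at most 8 mm, and comes back. Four through holes in a row, 45 mm apart, widest to narrowest. Origin on the table under the plate's centre, y along the row to the widest. Over 40 N bruises a peg; 5 to 10 N is enough to try a hole
- gauge_hole0 (a point): centre of the mouth, at the plate's top face, of the widest hole, 23.0 mm in diameter; z up out of the hole
- gauge_hole1 (a point): centre of the mouth, at the plate's top face, of the second widest hole, 19.5 mm in diameter; z up out of the hole
- gauge_hole2 (a point): centre of the mouth, at the plate's top face, of the third widest hole, 16.0 mm in diameter; z up out of the hole
- gauge_hole3 (a point): centre of the mouth, at the plate's top face, of the narrowest hole, 12.5 mm in diameter; z up out of the hole
- stand: a fixed wooden block 60 x 60 x 50 mm high with one socket (27 mm wide, 45 mm deep) in its middle, in which the peg to be gauged waits; origin under its centre
- stock: a fixed wooden block 130 x 60 x 50 mm high with two sockets (27 mm wide, 33 mm either side of the centre along x) that hold the other two pegs; origin under its centre
- peg_a: turned wooden peg, about 50 g: round head 34 mm wide, 40 mm tall, on a 40 mm tenon whose last 6 mm taper straight to a tip 6 mm thinner. Three pegs look alike; tenons 21.8, 18.3 and 14.8 mm thick, not known which. Origin at the tip's centre, z along the peg to the head: tenon z 0 to 40, head 40 to 80 mm. Stands upright in a socket with play, tenon hidden, head on the wood
- peg_b: a peg just as peg_a, with another tenon thickness; same origin and axes
- peg_c: a peg just as peg_a, with another tenon thickness; same origin and axes
- bottle: a standing paint bottle, 40 mm across, 110 mm tall, a bystander; origin under its centre
- jar: a standing paint jar, 54 mm across, 60 mm tall, a bystander; origin under its centre
Mind the look-alikes: they are no part of the job. Leave any green or pink look-alike of the peg_b alone.

How it is judged:
By the outcome, as a careful person would: the job done as asked, in the order asked, and still so for the second after the job is handed in, with the robot touching nothing.
It also fails if it takes over 72 s, if anything falls off the work surface, if the arm or the gripper's body presses on something with over 40 N, if the wrist force passes 120 N, or if a joint passes its speed limit or range.

## Working session

There is one attempt and no reset: what is moved stays moved. The work goes in short steps, each a Python script; the robot and the scene stay as the last script left them, time stands still between calls to the robot, and variables do not carry over. Pictures are saved under pics/ and viewed, at most 10 in all, crops included, and the job is handed in when it is done.

```bash
mkdir -p pics; cat > h.py <<'E'
import numpy as np, cv2
from bench import bot, effector, monitor, optics
from scipy.spatial.transform import Rotation as R
def pose(name, st=None):
    m=optics.camera_model(name)
    if 'mount' in m:
        T=np.eye(4);T[:3,:3]=R.from_quat(st['tool_rot']).as_matrix();T[:3,3]=st['tool_pos']
        T=T@np.array(m['mount'])
    else:
        T=np.eye(4);T[:3,:3]=R.from_quat(m['orientation']).as_matrix();T[:3,3]=m['xyz']
    return np.array(m['mtx'],float),np.array(m['distortion'],float),T
def ray(P,uv):
    K,d,T=P
    q=cv2.undistortPoints(np.array(uv,float).reshape(-1,1,2),K,d).reshape(-1,2)
    r=np.c_[q[:,0],-q[:,1],-np.ones(len(q))]
    return T[:3,3], r@T[:3,:3].T
def onz(P,uv,z):
    o,r=ray(P,uv); return o+r*((z-o[2])/r[:,2])[:,None]
def cloud(P,depth):
    v,u=np.mgrid[0:384,0:512]
    o,r=ray(P,np.c_[u.ravel(),v.ravel()])
    return (o+r*depth.ravel()[:,None]).reshape(384,512,3)
def save(n,im): cv2.imwrite('pics/'+n,cv2.cvtColor(im,cv2.COLOR_RGB2BGR))
E
python3 - <<'E'
from h import *
for n in ('top','side'):
    im,d=optics.get_image(n); save(n+'1.png',im); np.savez(n+'1.npz',im=im,d=d); print(n,pose(n)[2].round(2).tolist())
print(monitor.get_state())
print(optics.camera_model('wrist'))
E
```

```text
top [[-0.01, 1.0, -0.07, 489.09], [-1.0, -0.01, -0.01, 107.75], [-0.01, 0.07, 1.0, 1051.39], [0.0, 0.0, 0.0, 1.0]]
side [[-0.87, 0.29, -0.4, 179.17], [-0.49, -0.53, 0.69, 781.83], [-0.01, 0.8, 0.6, 654.89], [0.0, 0.0, 0.0, 1.0]]
{'clock': 0.1, 'joints': array([-1.33598032e+00,  1.50917600e-01,  1.43797509e+00, -1.60140330e-05,
        1.55381265e+00, -1.34010913e-01]), 'qd': array([ 0.00090611, -0.0015763 , -0.00208292,  0.00108405,  0.00055046,
        0.00041997]), 'joint_torque': array([ 6.02511413e-03, -7.14379978e+01, -5.71794248e+01, -2.76005915e-05,
        7.21609220e-03, -1.82650183e-05]), 'tool_pos': array([ 207.21766589, -536.1209058 ,  238.74226962]), 'tool_rot': array([ 9.83043795e-01,  1.83370082e-01, -3.60247799e-05, -5.55231699e-04]), 'wrist_force': array([-0.4307995 ,  0.13166836, -0.94837759]), 'moment': array([ 0.02416348, -0.0237774 ,  0.00203355]), 'grasp_force': 0.0, 'opening': 85.04151016603937}
{'mtx': array([[273.8790287 ,   0.        , 254.57440503],
       [  0.        , 273.8790287 , 186.82702521],
       [  0.        ,   0.        ,   1.        ]]), 'distortion': array([-0.04727545,  0.        ,  0.        ,  0.        ,  0.        ]), 'mount': array([[-6.83940767e-04,  9.53324294e-01,  3.01947548e-01,
         7.82792443e+01],
       [ 9.99999269e-01,  3.50831048e-04,  1.15743449e-03,
         4.26710472e-01],
       [ 9.97477841e-04,  3.01948119e-01, -9.53323837e-01,
        -1.34183843e+02],
       [ 0.00000000e+00,  0.00000000e+00,  0.00000000e+00,
         1.00000000e+00]])}
```

View pics/top1.png

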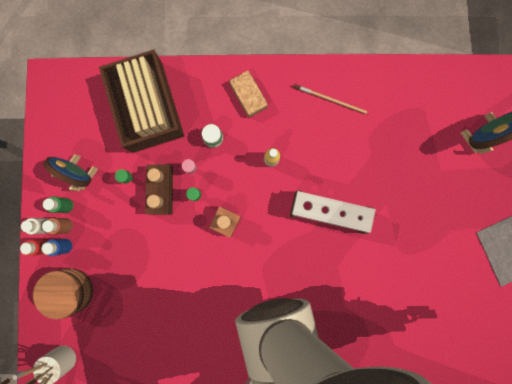

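View pics/side1.png

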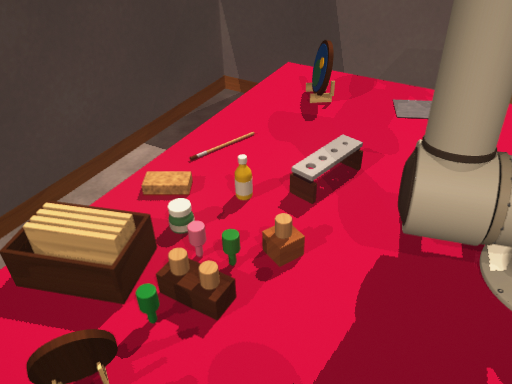

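The top view shows the single-socket stand with one tan peg at (224,222). The two-socket stock has pegs at (155,175) and (155,201). The look-alikes are green at (123,176) and (193,194), and pink at (189,166). The peg to gauge is the one at (224,222), since it is alone in a square one-socket block. The plate's holes run from widest at (308,205), through (325,210) and (343,213), to narrowest at (361,218). The side view agrees.

```bash
python3 - <<'E'
from h import *
P=pose('top'); f=np.load('top1.npz'); im=f['im']
print('head',onz(P,[[224,222]],90).round(1))
h=onz(P,[[308,205],[325,210],[343,213],[361,218]],75);print(h.round(1), np.linalg.norm(np.diff(h,axis=0),axis=1))
print('stock',onz(P,[[155,175],[155,201]],90).round(1),'grn/pink',onz(P,[[123,176],[193,194],[189,166]],80).round(1))
print('bottle,jar',onz(P,[[272,157]],110),onz(P,[[212,135]],60))
C=cloud(P,f['d']); print([C[r,c].round(0).tolist() for c,r in [(224,222),(193,194),(155,175),(316,215)]])
c=im[120:250,110:390]; save('crop1.png',cv2.resize(c,None,fx=2.8,fy=2.8,interpolation=cv2.INTER_CUBIC))
E
```

```text
head [[481.9 179.1  90. ]]
[[ 522.8  -30.3   75. ]
 [ 509.9  -72.6   75. ]
 [ 502.1 -117.6   75. ]
 [ 489.2 -162.5   75. ]] [44.25235407 45.63755208 46.67588187]
stock [[599.6 351.   90. ]
 [534.8 350.3  90. ]] grn/pink [[598.9 434.9  80. ]
 [552.1 257.3  80. ]
 [622.8 267.7  80. ]]
bottle,jar [[639.09492557  60.27263009 110.        ]] [[705.69160127 211.89829235  60.        ]]
[[482.0, 179.0, 86.0], [552.0, 258.0, 77.0], [600.0, 351.0, 88.0], [498.0, -50.0, 73.0]]
```

View pics/crop1.png

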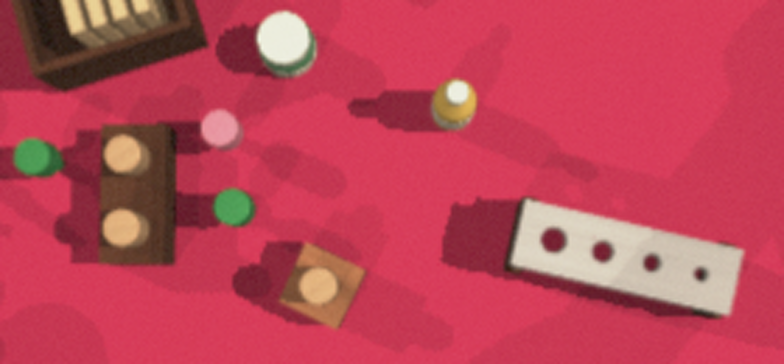

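The crop confirms it: one tan peg stands in the square block, and the green and pink look-alikes stand clear of it. Next, close looks with the wrist camera.

```bash
python3 - <<'E'
from h import *
q=[1,0,0,0]
print(bot.solve_ik([506,-95,200],q),bot.solve_ik([482,179,200],q))
bot.reach([466,-95,190],q)
bot.pause(.2)
s=monitor.get_state(); im,d=optics.get_image('wrist'); save('w1.png',im); np.savez('w1.npz',im=im,d=d,p=s['tool_pos'],q=s['tool_rot'])
bot.reach([442,179,205],q); bot.pause(.2)
s=monitor.get_state(); im2,d=optics.get_image('wrist'); np.savez('w2.npz',im=im2,d=d,p=s['tool_pos'],q=s['tool_rot'])
save('w12.png',cv2.resize(np.hstack([im,im2]),(800,300)))
print(s['clock'],s['tool_pos'],s['tool_rot'])
E
```

```text
[-3.35317780e-01  4.18061946e-02  1.63567000e+00 -4.44089210e-16
  1.46411646e+00  1.23547855e+00] [ 2.05654139e-01  4.03880762e-02  1.63714504e+00 -4.44089210e-16
  1.46405954e+00  1.77645047e+00]
3.4833 [442.35607348 178.0317962  204.88638544] [ 9.99999668e-01 -8.04693858e-04 -9.09411439e-05  8.86860196e-05]
```

View pics/w12.png

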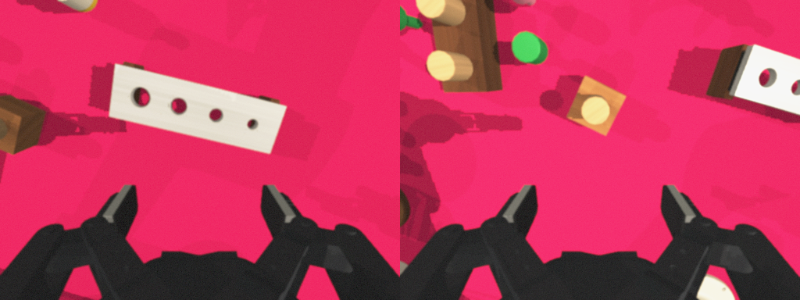

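The wrist views show the four hole mouths clearly on the left and the head's top disc on the right, with the arm's fingers below. Now I'll fit them.

```bash
cat >> h.py <<'E'
from types import SimpleNamespace as NS
def load(n):
    f=np.load(n); return f['im'],f['d'],pose('wrist',dict(tool_pos=f['p'],tool_rot=f['q']))
def holes(im,P,z=75):
    hsv=cv2.cvtColor(im,cv2.COLOR_RGB2HSV)
    m=((hsv[...,1]<70)&(hsv[...,2]>140)).astype(np.uint8)
    n,l,st,ce=cv2.connectedComponentsWithStats(m); out=[]
    cs,h=cv2.findContours(m,cv2.RETR_CCOMP,cv2.CHAIN_APPROX_NONE)
    for c,hh in zip(cs,h[0]):
        if hh[3]>=0 and len(c)>12:
            g=onz(P,c.reshape(-1,2),z)[:,:2].astype(np.float32)
            (x,y),r=cv2.minEnclosingCircle(g); e=cv2.fitEllipse(g)
            out.append((x,y,2*r,*e[0],*e[1],*c.reshape(-1,2).mean(0)))
    return np.array(out)
def head(im,P,z=90):
    hsv=cv2.cvtColor(im,cv2.COLOR_RGB2HSV)
    m=((hsv[...,0]>12)&(hsv[...,0]<32)&(hsv[...,1]<150)&(hsv[...,2]>200)).astype(np.uint8)
    m=cv2.morphologyEx(m,cv2.MORPH_OPEN,np.ones((5,5),np.uint8))
    cs,_=cv2.findContours(m,cv2.RETR_EXTERNAL,cv2.CHAIN_APPROX_NONE); out=[]
    for c in cs:
        if len(c)>30:
            g=onz(P,c.reshape(-1,2),z)[:,:2].astype(np.float32)
            e=cv2.fitEllipse(g); out.append((*e[0],*e[1],*c.reshape(-1,2).mean(0)))
    return np.array(out)
E
python3 - <<'E'
from h import *
np.set_printoptions(suppress=True,precision=1,linewidth=150)
im,d,P=load('w1.npz'); print(holes(im,P))
im,d,P=load('w2.npz'); print(head(im,P)); print(holes(im,P)); print(im[141,250],im[130,240],im[150,255])
c=im[90:190,200:300]; save('c2.png',cv2.resize(c,(600,600),interpolation=cv2.INTER_NEAREST))
E
```

```text
[[ 492.9 -158.2   12.7  492.9 -158.2   11.8   12.4  322.5  158.2]
 [ 503.5 -114.8   16.8  503.4 -114.8   15.2   16.1  276.1  146.9]
 [ 514.1  -71.6   19.8  514.   -71.9   18.3   19.1  228.4  135.3]
 [ 524.4  -28.2   23.1  524.4  -29.    20.4   22.4  180.2  123.9]]
[[194.2  -9.   45.6  73.7 402.5 372.3]
 [484.6 182.2  32.6  33.6 250.1 141.5]
 [536.3 351.   29.6  48.9  62.7  84.2]
 [519.2 -23.4  58.8  88.7 476.1 103.8]
 [596.1 350.6  17.   52.2  50.4   7.5]]
[[524.1 -26.2  22.8 525.  -25.6  19.3  23.  469.8  98.4]]
[247 228 154] [247 230 157] [247 234 162]
```

View pics/c2.png

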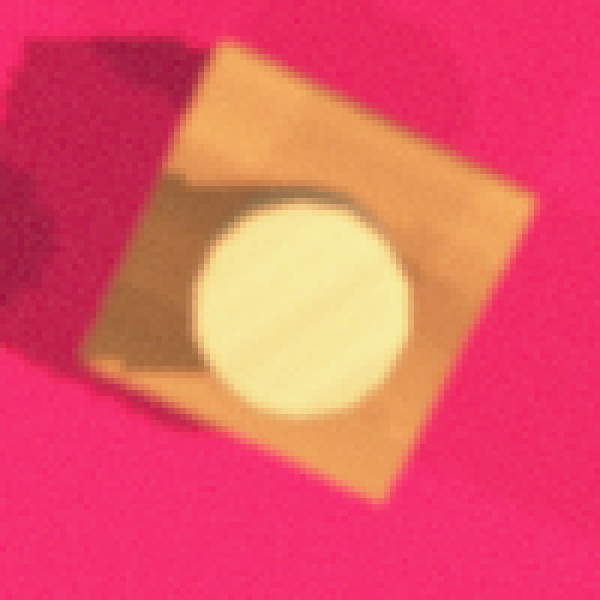

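The head is a clean circle at (250,141) in the wrist frame, so the peg is at (484.6, 182.2). I'll grasp it, lift it and look at it in the gripper.

```bash
python3 - <<'E'
from h import *
q=[1,0,0,0]
bot.reach([484.6,182.2,135],q); bot.pause(.3)
print(monitor.get_state()['tool_pos'])
bot.move_linear([484.6,182.2,62],v=100,f_stop=10); bot.pause(.1)
print(monitor.get_state()['tool_pos'],monitor.get_state()['wrist_force'])
effector.move_gripper(25)
s=monitor.get_state();print(s['tool_pos'],s['opening'],s['grasp_force'],s['wrist_force'])
bot.move_linear([484.6,182.2,140],v=100); bot.pause(.3)
s=monitor.get_state();print(s['tool_pos'],s['opening'],s['grasp_force'],s['wrist_force'],s['clock'])
im,d=optics.get_image('wrist'); np.savez('w3.npz',im=im,d=d,p=s['tool_pos'],q=s['tool_rot'])
im2,_=optics.get_image('side'); np.savez('s3.npz',im=im2,d=_)
save('w3.png',np.hstack([cv2.resize(im[90:290,155:355],(400,400)),cv2.resize(im2[110:260,220:370],(400,400))]))
E
```

```text
[484.69660351 182.32138869 136.22762571]
[484.99568724 182.29469802  62.69587409] [-0.49344283 -0.49857847 -0.33285272]
[484.7186131  182.19325593  62.33485867] 32.8156164990684 59.355663657188416 [-0.82607173 -0.65776869  5.31870466]
[484.47545864 182.19947455 139.67403912] 32.63548286451907 59.46713626384735 [ 0.43252305  0.15674643 -1.0461804 ] 7.0083
```

View pics/w3.png

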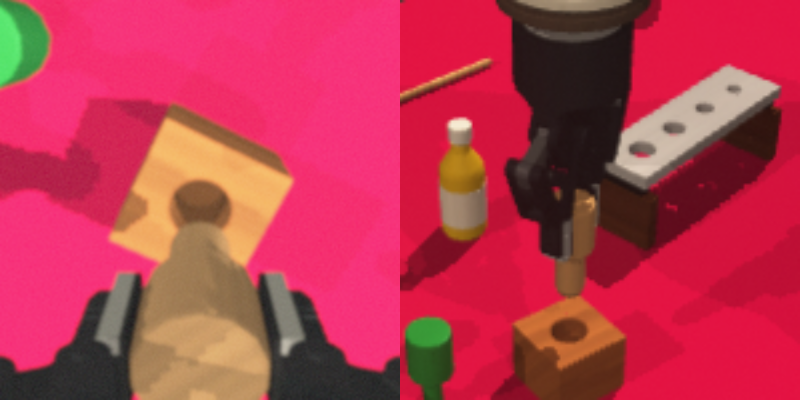

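The peg hangs in the jaws with its tenon upright, roughly centred at column 255 of the wrist frame, and the empty socket is visible below it. Next: measure the peg's offset in the tool frame from the depth silhouette.

```bash
python3 - <<'E'
from h import *
np.set_printoptions(suppress=True,precision=1,linewidth=150)
im,d,P=load('w3.npz'); K,D,T=P
C=cloud(P,d)
f=np.load('w3.npz'); Rt=R.from_quat(f['q']).as_matrix(); L=(C-f['p'])@Rt  # tool coords
# rows profile
for r in range(196,290,6):
    row=L[r]; ok=(d[r]>0)&(np.abs(row[:,1])<20)&(row[:,2]<60)&(np.abs(row[:,0])<30)
    if ok.sum()<3: print(r,ok.sum()); continue
    p=row[ok]; c=np.nonzero(ok)[0]
    print(r,c.min(),c.max(),'y',p[:,1].min(),p[:,1].max(),'mid',(p[:,1].min()+p[:,1].max())/2,'x',p[:,0].max(),'z',p[:,2].min(),p[:,2].max())
def proj(p):
    w=f['p']+np.array(p)@Rt.T; c=(w-T[:3,3])@T[:3,:3]; return cv2.projectPoints(np.array([[c[0],-c[1],-c[2]]]),np.zeros(3),np.zeros(3),K,D)[0].ravel()
for t in (14.8,18.3,21.8): print(t,proj([t/2-3,0,52.4]),proj([t/2,0,46.4]),proj([t/2,0,30]))
ok=(np.abs(L[...,1])<14)&(d>0)&(np.abs(L[...,0])<30)
for lo,hi in ((-15,8),(20,30),(30,40),(40,46)):
    m=ok&(L[...,2]>lo)&(L[...,2]<hi); p=L[m]
    from scipy.optimize import least_squares
    p=p[::max(1,len(p)//300)]
    s=least_squares(lambda v:np.hypot(p[:,0]-v[0],p[:,1]-v[1])-v[2],[0,0,10],loss='soft_l1'); print(lo,hi,m.sum(),s.x,np.abs(s.fun).mean())
E
```

```text
196 0
202 248 261 y -4.799114095376005 4.355233416416126 mid -0.22194033947993974 x 11.276209012885731 z 42.740023988836896 46.58910391303162
208 241 268 y -9.783905896517448 9.385600277355849 mid -0.1991528095807995 x 11.596923898777323 z 30.933950152051764 47.164898279874556
214 240 269 y -10.069727246321337 9.617801531951173 mid -0.22596285718508202 x 17.222013474730836 z 8.03926747659385 37.48023867414077
220 236 273 y -10.750192588296164 10.37929574643845 mid -0.18544842092885716 x 17.168908589422898 z 0.06465491769304013 9.180459535382763
226 219 290 y -19.739761305637497 19.386891335405206 mid -0.17643498511614553 x 17.49240737828639 z -7.93691499442893 9.685272389844828
232 217 292 y -19.850575884046666 19.630447848754944 mid -0.11006401764586116 x 17.38390728657687 z -14.35760871366412 10.406432195385769
238 215 294 y -19.914544740772236 19.81224852098255 mid -0.051148109894842975 x 17.52986846022 z -20.702203664295133 2.940073794832822
244 214 296 y -19.732748215652602 19.95652438078344 mid 0.11188808256541805 x 16.870438468883105 z -25.09055609582113 -3.0124063490837387
25
[... 587 characters left out ...]
74959513175 mid -0.08215589300743176 x 13.416128937658682 z -42.64102854918179 -25.161796640512016
280 203 306 y -19.796472855265204 19.54763072986608 mid -0.12442106269956277 x 13.3107927894017 z -46.274742409384196 -24.860506742564333
286 201 308 y -19.98870833345901 19.770047673140567 mid -0.10933033015922078 x 13.489111631290458 z -50.05330872237703 -21.166696247628337
14.8 [254.8 206.1] [254.8 205.3] [254.8 214.5]
18.3 [254.8 203.9] [254.8 203. ] [254.8 212. ]
21.8 [254.8 201.6] [254.8 200.7] [254.8 209.5]
-15 8 957 [-0.2 -0.2 17. ] 0.222566592190504
20 30 80 [ 0.1 -0.3 10.9] 0.15542994913280156
30 40 162 [ 0.3 -0.2 10.8] 0.14717514178102137
40 46 85 [-0.  -0.3 11. ] 0.13903599843503353
```

The tenon's radius is 10.9 mm, so this is the 21.8 mm peg, centred within 0.3 mm of the tool axis. Next is a near look at the plate with the peg held beside the holes.

```bash
python3 - <<'E'
from h import *
np.set_printoptions(suppress=True,precision=2,linewidth=150)
q=[1,0,0,0]
for k,x in enumerate(((455,-50),(455,-30))):
    bot.reach([*x,160],q); bot.pause(.3)
    s=monitor.get_state(); im,d=optics.get_image('wrist'); np.savez(f'w4{k}.npz',im=im,d=d,p=s['tool_pos'],q=s['tool_rot'])
    P=pose('wrist',s); H=holes(im,P); print(s['tool_pos'],s['clock']);print(H)
    C=cloud(P,d); hsv=cv2.cvtColor(im,cv2.COLOR_RGB2HSV); m=(hsv[...,1]<50)&(hsv[...,2]>160)&(d>0)&(np.abs(C[...,2]-75)<6)
    print('plate z',np.median(C[m][:,2]))
E
```

```text
[455.17 -49.26 159.87] 8.3417
[[ 493.02 -157.98   13.32  492.9  -158.04   11.89   12.6   388.05  153.12]
 [ 503.48 -114.45   16.72  503.3  -114.57   15.53   15.9   336.64  140.15]
 [ 513.95  -71.1    19.99  513.9   -71.15   19.09   19.33  282.75  126.26]
 [ 524.24  -28.04   22.85  524.26  -28.21   21.76   22.23  227.78  112.69]]
plate z 74.52821214234724
[455.02 -30.29 159.98] 8.9417
[[ 492.59 -158.05   13.13  492.79 -157.95   11.91   12.71  410.29  153.17]
 [ 503.18 -114.63   16.68  503.26 -114.52   15.65   16.13  359.61  139.94]
 [ 513.76  -71.06   20.07  513.78  -71.02   18.99   19.59  306.36  126.23]
 [ 524.13  -27.39   23.33  524.2   -27.53   22.21   22.43  251.09  112.49]]
plate z 74.49285486552165
```

```bash
cat >> h.py <<'E'
def probe(x,y,ztip,f=8,v=25):
    "line down from where the arm is to tip height ztip over x,y"
    hit=bot.move_linear([x,y,ztip+52.4],v=v,f_stop=f)
    s=monitor.get_state(); print('hit',hit,'tip z',round(s['tool_pos'][2]-52.4,2),'xy',s['tool_pos'][:2].round(2),'F',s['wrist_force'].round(2),'M',s['moment'].round(3),'open',round(s['opening'],2),'t',s['clock'])
    return hit,s
E
python3 - <<'E'
from h import *
x,y=524.3,-27.7
bot.reach([x,y,140],[1,0,0,0]); bot.pause(.3); print(monitor.get_state()['tool_pos'],monitor.get_state()['wrist_force'])
probe(x,y,48)
E
```

```text
[523.98698257 -27.79656342 140.57880435] [ 0.76130394 -0.29304063 -1.21447906]
hit False tip z 48.14 xy [524.35 -27.71] F [ 0.03 -0.9  -0.82] M [-0.007 -0.051 -0.01 ] open 33.07 t 11.4167
```

Passed hole 0 cleanly, with the tip 15 mm below the plate's underside. Now hole 1.

```bash
python3 - <<'E'
from h import *
bot.move_linear([524.3,-27.7,140],v=80)
x,y=513.8,-71.35
bot.move_linear([x,y,140],v=80); bot.pause(.3)
print(monitor.get_state()['tool_pos'],monitor.get_state()['wrist_force'])
probe(x,y,58,f=7,v=15)
bot.pause(.2); s=monitor.get_state(); print(s['tool_pos'],s['wrist_force'])
s_,d=optics.get_image('side'); save('s5.png',cv2.resize(s_[110:230,250:400],(750,600),interpolation=cv2.INTER_CUBIC))
E
```

```text
[513.86301514 -71.06466083 140.0049171 ] [-0.11259615  0.42147598 -0.5218147 ]
hit True tip z 68.14 xy [513.73 -71.35] F [-1.56 -0.    6.91] M [ 0.11   0.265 -0.019] open 32.73 t 14.3167
[513.77700682 -71.36181299 120.77603627] [-0.7599879   0.64373466  7.54220785]
```

View pics/s5.png

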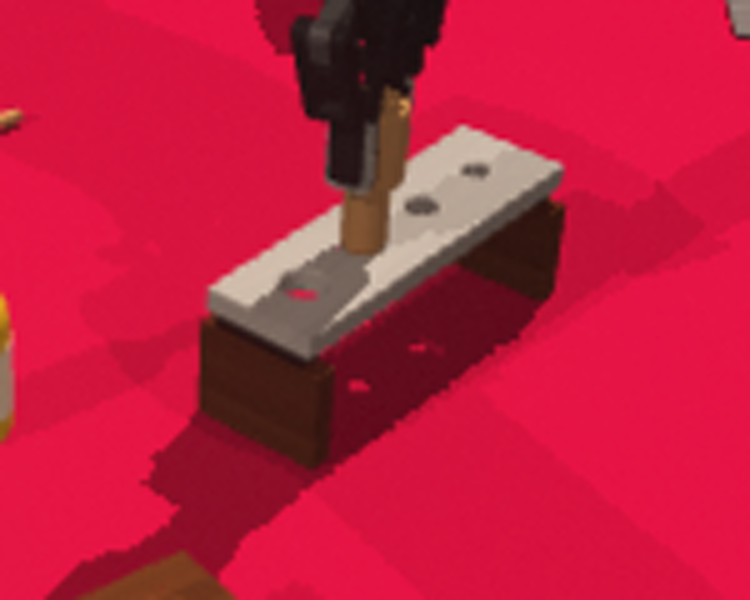

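The nose is seated in hole 1 and stopped there under 7.5 N. Its depth is 6.9 mm, and I expected 3.7 mm of taper plus 3.0 mm of plate yield. That makes it a true stop, so the peg goes back into hole 0.

```bash
python3 - <<'E'
from h import *
bot.move_linear([513.8,-71.35,140],v=60)
x,y=524.3,-27.7
bot.move_linear([x,y,140],v=80); bot.pause(.3)
hit,s=probe(x,y,40,f=8,v=40)
if not hit:
    hit,s=probe(x,y,32,f=3,v=8)
    bot.pause(.2); s=monitor.get_state(); print(s['tool_pos'],s['wrist_force'])
    if hit:
        effector.move_gripper(60); bot.pause(.2)
        p=monitor.get_state()['tool_pos']; print(p)
        bot.move_linear([x,y,175],v=80)
        bot.reach([460,-50,220],[1,0,0,0]); bot.pause(.4)
        s=monitor.get_state(); im,d=optics.get_image('wrist'); im2,_=optics.get_image('side')
        print(head(im,pose('wrist',s),115).round(1),s['clock'])
        save('f.png',np.hstack([cv2.resize(im[40:240,150:350],(400,400)),cv2.resize(im2[110:260,240:390],(400,400))]))
E
```

```text
hit False tip z 40.27 xy [524.44 -27.75] F [-0.02 -0.18 -1.  ] M [-0.031 -0.026 -0.02 ] open 33.06 t 17.3917
hit True tip z 34.15 xy [524.29 -27.69] F [1.6  0.05 4.  ] M [-0.007 -0.19  -0.023] open 32.7 t 18.1
[524.24453803 -27.67369281  86.55055388] [ 2.74771499 -0.60381651  3.81045347]
[523.92455539 -27.60715065  86.27490551]
[[512.2 -88.7  55.9 214.8 289.8 128.5]] 20.9667
```

View pics/f.png

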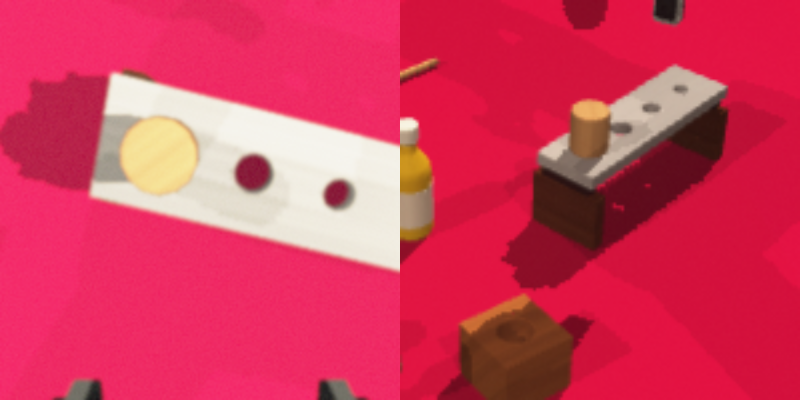

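The peg stands upright in hole 0 with its head flat on the plate, and the gripper is clear of everything.

```bash
python3 -c "
from h import *
print(bot.sign_off())"
```

```text
the job is handed in; nothing more can be done
None
```

The peg passed the 23.0 mm hole and was stopped by the 19.5 mm hole at about 7.5 N; it now rests released in the 23.0 mm hole with its head on the plate, and the job is handed in.

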